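# Deposit gauge check of the fume filter box

## Task

Set the damper lever on the fume filter box to the green idle mark (45 degrees) and leave it there. Then take the gauge rod from its cradle, push it tip first down the slanting guide tube until its collar stops on the tube's mouth, keep it there for a moment and draw it right out again. Finish while still holding the rod still and level in the gripper, touching nothing else, its tip a hand's breadth (about 100 mm) above the middle of the white reading plate, with the other things on the bench left where they were.

Things in the scene. Friction and masses are not known exactly. Their poses are not given: they have to be found in the camera images.
- damper_lever (a joint): angle of the damper lever on top of the white filter box, rad, 0 to 1.571: 0 at the red mark (fully open), 0.785 (45 degrees) at the green idle mark, 1.571 at the black mark (shut). It grows clockwise seen from above, turns about an upright axis and stays where it is left (friction: about 1.2 N at the knob)
- lever_knob (a point): grip height of the lever's upright black knob, a round post 20 mm across and 48 mm tall; this point is on its axis, 26 mm above its lower end and 22 mm below its top, 90 mm from the hinge axis. A 12 mm steel bar joins it to the hinge low down (the bar's top is 18 mm below this point; the box's top is 42 mm below it)
- lever_pivot (a point): point on the lever's upright hinge axis, at the height of lever_knob; axes are those of the filter box (z up)
- idle_mark (a point): middle of the green idle mark, a radial stripe 50 x 12 mm flat on the box's top, straight under where the knob stands when the lever is at idle
- tube_mouth (a point): centre of the flared mouth of the brass guide tube that slants up out of the filter box's side, 30 degrees above level. Its z axis runs along the tube, outward and up; the rod goes in along -z. Bore 14 mm, flaring to 24 mm over the last 18 mm (rim 30 mm across outside), 115 mm deep. The mouth is 100 mm out from the box and 142 mm above the table; the tube is fixed
- rod_grip (a point): middle of the gauge rod's red handle (16 x 16 x 100 mm): the place to grip. x points along the rod to its tip. The 100 g rod starts level in its cradle, axis 50 mm above the table, z up, loose in the slots of two black posts (up to 60 mm tall, 34 wide, 10 thick) about 41 mm behind this point and 108 mm ahead of it; lift it straight up
- rod_collar (a point): centre of the front face of the rod's brass stop collar (32 mm across, 8 mm thick), on the rod's axis, 58 mm ahead of rod_grip
- rod_tip (a point): end of the rod's round tip: an 8 mm pin sticks out 100 mm in front of the collar, its last 34 mm white with black rings; 158 mm ahead of rod_grip
- plate_centre (a point): middle (blue dot) of the top of the white reading plate, 100 x 100 mm, its top 14 mm above the table, fixed
- circuit_board: green circuit board 110 x 170 mm lying solder side up on eight black capacitors, 53 mm tall; origin centre of its underside; a bystander, to be left alone
- solder_reel: steel-coloured solder reel, 56 mm across, 45 mm tall, standing flat; origin centre of its underside; a bystander, to be left alone
- tip_cleaner: black round tip-cleaner pot with a brass ball of wool, 72 mm across, 50 mm tall; origin centre of its underside; a bystander, to be left alone
- screwdriver: red-handled screwdriver, 200 mm long, lying; origin under its middle; a bystander, to be left alone
- cleaner_bottle: blue bottle with a white cap, 56 mm across, 150 mm tall; origin centre of its underside; a bystander, to be left alone
- filter_box: the white fume filter box, 220 x 240 x 150 mm, red stripe on its front, carrying lever and guide tube; origin centre of its underside, tube on its -y side; fixed
- rod_cradle: the fixed cradle of the gauge rod: two slotted black posts on an aluminium base 190 x 46 x 8 mm; origin on the table under the collar's front face (within 4 mm), x along the rod towards its tip
- reading_plate: the fixed reading plate; origin centre of its underside
- gauge_rod: the gauge rod itself; origin at rod_collar, same axes
Things that resemble listed ones, but are neither listed nor needed, are in the scene too. Leave any turquoise look-alike of the gauge_rod alone.

How it is judged:
By the outcome, as a careful person would: the job done as asked, in the order asked, and still so for the second after the job is handed in, while the arm keeps its last pose, push and grip.
It also fails if it takes over 67 s, if anything falls off the work surface, if the arm or the gripper's body presses on something with over 40 N, if the wrist force passes 120 N, or if a joint passes its speed limit or range.

## Robot

A 6-joint arm with a two-finger parallel gripper is mounted at the origin on the work surface. World frame = base frame: x ahead of the robot, y to its left, z up, the work surface at z = 0. Lengths are in mm, angles in rad, forces in N, time in s.
With the tool pointing down it reaches from about 350 to 975 mm from the base axis. Payload 4.9 kg.
Tool frame: the origin (TCP) lies at the very end of the fingers, on their centre line; the grasp point (between the pads) lies 19 mm behind it; z points along the fingers, y is the line along which they close (so a half turn about z gives the same grasp; the last joint's range is limited). The gripper opens to 85 mm and grips with 20 to 120 N. Pads are 22 mm wide; open, the fingers measure 114 mm over their backs; the gripper's body (76 mm by 85 mm) begins 54 mm behind the grasp point. The pads swing forward as they close: fully open they stand 13 mm farther back than shut.
Start: joints at [-1.275, 0.053, 1.613, -0, 1.476, -0.119], TCP at [251.872, -571.981, 199.004] pointing down, gripper open.
Joint ranges: [-3.01, 3.01], [-1.01, 2.22], [0.06, 2.58], [-1.02, 4.17], [0.09, 2.62], [-3.14, 3.14]. Speed limits (rad/s): [2.57, 2.57, 3.14, 3.14, 3.14, 3.14].

## Interface

Orientations are given as [roll, pitch, yaw] about the fixed x, y, z axes, in that order (R = Rz(yaw) Ry(pitch) Rx(roll)).
In Python, from rig import robot, optics, workorder, finder gives the robot as it stands.
- The arm moves only by the tool carry_out, never from a script. Its argument "motion" is text: rows parted by semicolons, each of 7 numbers parted by spaces: the shift along the tool's x, y, z in cm, then the turn, a rotation vector about the tool's x, y, z in rad, then the closure, from 0 (fully open) to 1 (shut). A call has 1 to 20 rows; each row is the pose to reach, as a shift and turn from the pose commanded when the call began, along the tool's axes at that moment; what a row does not reach only later rows make up. A row lasts 1/12 s, in which the tool goes at most 41.7 mm and 7.16 degrees, less where a joint would pass 70% of its speed; a pose out of reach is approached as far as the arm can. A call with a gripper value outside its range is refused whole. The fingers move at their own pace and stop on an object; "grip_force" is the grip in N (left out, the last holds). Time passes only in rows, so rows that repeat a pose let the fingers close. It gives the time, the measured TCP pose, the force, the opening and the grip force at its end, in the units of the state.
- robot.get_obs(): the state, without advancing time (a new reading comes with each control period).
- optics.grab_frame(name): name is "side" or "top" or "wrist"; returns a dict with "img" (400x640x3 uint8, red, green, blue), "depth" (400x640 float32, mm along the optical axis (not along the pixel's ray), 0 where there is no reading), "fov_y" (degrees; the focal length in pixels is half the picture's height over the tangent of half this angle, whatever the lens; pixels are square), "cx", "cy" (the principal point, pixels), "D" ([k1, k2, p1, p2, k3] as OpenCV has them; the pictures are not rectified), "position" and "orientation" of the camera in the world. Camera axes: x right, y up, looking along -z (the intrinsics and any distortion apply to the point x, -y, -z); pixel columns grow to the right and rows downward; lengths in mm; the calibration is good to about 2 mm. A picture is of the moment at which its call begins.
- workorder.job_done(): hands the job in; it is judged then, once.
Trained networks look in the newest picture that a camera, given by its name, has taken for a name from the list of things; names that differ only in an ending like _2 or _b are one class to them, and where a whole thing is asked for, a point or a joint stands for the part that bears it (a point fixed in the world has none). Each returns a list of dicts, best first, with "conf" (0 to 1); they miss things now and then, are a little off and sometimes report something else, mostly with a low value. They report only what shows in the picture. A call takes as long as a camera call. They do not tell look-alikes from the thing itself.
- finder.find_in(camera, query): "rect" ([left, top, right, bottom] in pixels, round what is visible of it).
- finder.pinpoint(camera, query): "point" ([row, column] in pixels: a listed point, or the origin of a listed thing).
The state is a dict: "time_s": time; "joint_pos": joint angles; "dq": joint speeds; "joint_efforts": joint torques, N m; "ee_pos": TCP position; "eef_rot": TCP orientation; "contact_force": force on the tool from outside, world axes, zero at the start; "moment": the same for the moment, N m; "finger_gap": opening from 0.0 (shut) to 1.0 (fully open); "gripper_force": force on a finger pad.
Only numpy, scipy, OpenCV 4.12 (cv2) and the standard library are available. Lean on these libraries where they do the work, as an engineer would, in place of code of your own. Each camera call takes 0.05 s, during which the arm holds its last target. There are 200 camera calls.

## Working session

There is one attempt and no reset: what is moved stays moved. The work goes in short steps, Python scripts to look and compute and a tool call to move; the robot and the scene stay as the last step left them, time stands still between calls to the robot, and variables do not carry over. Pictures are saved under pics/ and viewed, at most 10 in all, crops included, and the job is handed in when it is done.

Besides the shell and the picture viewer there is one more tool, called as name(argument=value, ...), one argument or row to a line, values as JSON. carry_out: Moves the arm, as the interface text tells. Its arguments: {"type":"object","properties":{"motion":{"type":"string"},"grip_force":{"type":"number"}},"required":["motion"]}

```bash
ls; mkdir -p pics
cat > h.py <<'E'
import numpy as np, cv2
from scipy.spatial.transform import Rotation as R
from rig import robot, optics, workorder, finder
def rot(o): return R.from_euler('xyz',o)
class Cam:
    def __init__(s,name):
        s.n=name; f=optics.grab_frame(name); s.f=f; s.img=f['img']; s.d=f['depth']
        fl=200/np.tan(np.radians(f['fov_y'])/2)
        s.K=np.array([[fl,0,f['cx']],[0,fl,f['cy']],[0,0,1.]]); s.D=np.array(f['D'],float)
        s.p=np.array(f['position'],float); o=np.array(f['orientation'],float)
        s.R=(R.from_matrix(o) if o.shape==(3,3) else rot(o)).as_matrix()
    def ray(s,r,c):
        u=cv2.undistortPoints(np.array([[[c,r]]],float),s.K,s.D)[0,0]
        return s.R@np.array([u[0],-u[1],-1.])
    def at_z(s,r,c,z):
        v=s.ray(r,c); return s.p+v*(z-s.p[2])/v[2]
    def at_d(s,r,c):
        w=s.d[max(0,int(r)-1):int(r)+2,max(0,int(c)-1):int(c)+2]; w=w[w>0]
        return s.p+s.ray(r,c)*np.median(w) if w.size else None
    def proj(s,P):
        q=s.R.T@(np.array(P,float)-s.p); q=q*[1,-1,-1]
        return cv2.projectPoints(q.reshape(1,1,3),np.zeros(3),np.zeros(3),s.K,s.D)[0][0,0]
    def save(s,fn): cv2.imwrite('pics/'+fn,s.img[:,:,::-1])
E
python3 - <<'E'
from h import *
np.set_printoptions(precision=1,suppress=True)
o=robot.get_obs(); print(o)
Z=dict(lever_knob=192,lever_pivot=192,idle_mark=150,tube_mouth=142,rod_grip=50,rod_collar=50,rod_tip=50,plate_centre=14,circuit_board=0,solder_reel=0,tip_cleaner=0,screwdriver=0,cleaner_bottle=0,filter_box=0,rod_cradle=0,reading_plate=0,gauge_rod=50)
for n in ['top','side']:
    c=Cam(n); c.save(n+'0.png'); print(n,c.p,c.f['orientation'])
    for q,z in Z.items():
        for r in finder.pinpoint(n,q)[:3]:
            if r['conf']>.2: print(q,round(r['conf'],2),np.array(r['point']),c.at_z(*r['point'],z),c.at_d(*r['point']))
E
```

```text
pics
{'time_s': 0.0, 'joint_pos': array([-1.3,  0.1,  1.6,  0. ,  1.5, -0.1]), 'dq': array([-0.,  0., -0.,  0., -0., -0.]), 'joint_efforts': array([  0. , -39.4, -37. ,  -0. ,   0. ,   0. ]), 'ee_pos': array([ 251.7, -571.3,  197.8]), 'eef_rot': array([-3.1, -0. ,  0.4]), 'contact_force': array([ 0.5, -0.2,  0.9]), 'moment': array([0., 0., 0.]), 'gripper_force': 0.0, 'finger_gap': 0.9995177071652988}
top [ 403.8   36.5 1392.8] [ 0.1  0.  -1.6]
lever_knob 0.79 [192.  223.1] [506.7 295.8 192. ] [505.  291.3 212.9]
lever_knob 0.4 [126.1 409. ] [ 698.3 -207.9  192. ] [ 734.2 -237.7   45.7]
lever_pivot 0.69 [165.8 210.3] [577.7 333.3 192. ] [580.9 338.7 170.2]
idle_mark 0.89 [197.  216.7] [495.9 322.3 150. ] [495.8 322.2 150.7]
tube_mouth 0.57 [183.7 301.9] [539.   84.4 142. ] [538.1  84.1 150.8]
rod_grip 0.83 [260.4 446.3] [ 326.4 -349.9   50. ] [ 323.4 -365.    -2.5]
rod_grip 0.72 [190.3 422.5] [ 536.  -278.5   50. ] [ 535.  -276.2   60.1]
rod_grip 0.54 [124.2 251.5] [729.6 246.8  50. ] [737.4 251.8  18.1]
rod_collar 0.75 [255.9 429.5] [ 338.8 -299.7   50. ] [ 337.7 -305.2   28.2]
rod_c
[... 2689 characters left out ...]
71.     0. ] [ 534.  -217.2   57.6]
tip_cleaner 0.53 [136.5 355.5] [ 508.4 -471.8    0. ] [ 503.3 -431.7   37.2]
screwdriver 0.7 [308.3 376.2] [281.6 331.9   0. ] [281.9 338.   12.2]
screwdriver 0.38 [168.5 342.1] [ 525.7 -263.6    0. ] [ 518.8 -220.9   46. ]
cleaner_bottle 0.58 [347.9 303.6] [481.6 519.3   0. ] [470.  554.7  98.7]
filter_box 0.94 [281.8 305.2] [537.2 293.9   0. ] [514.  371.  147.6]
rod_cradle 0.5 [173.4 339.6] [ 530.  -233.5    0. ] [ 529.4 -229.9    4. ]
reading_plate 0.68 [208.6 373.4] [360.9 -83.4   0. ] [360.6 -75.7   9.7]
gauge_rod 0.7 [165.9 337.7] [ 538.8 -226.9   50. ] [ 537.7 -221.    56.3]
gauge_rod 0.53 [168.  385.6] [ 346.1 -264.5   50. ] [ 347.  -309.     3.8]
```

View pics/top0.png

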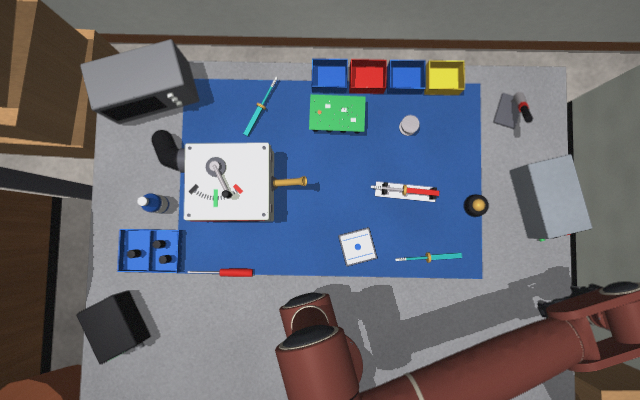

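View pics/side0.png

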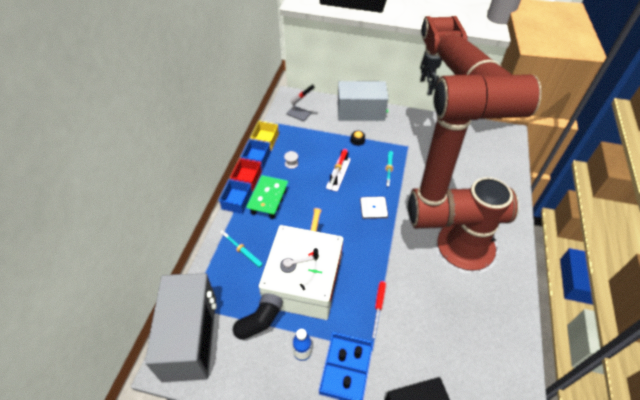

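Top view: filter box at about (228,182), lever pivot (215,165), knob (227,195) between red (238,188) and green (216,198), tube mouth (305,182). The red rod is in its cradle with its tip at (371,187) and handle to (438,194), and the plate is at (357,247). Turquoise look-alikes lie at (262,105) and (430,257). The side view agrees.

```bash
cat >> h.py <<'E'
def mv(pos,rpy=None,R0=None,p0=None):
    o=robot.get_obs(); R0=rot(o['eef_rot']) if R0 is None else R0; p0=o['ee_pos'] if p0 is None else p0
    R1=R0 if rpy is None else (rpy if isinstance(rpy,R) else rot(rpy))
    s=R0.inv().apply(np.array(pos,float)-p0)/10; w=(R0.inv()*R1).as_rotvec()
    print('move cm',s.round(2),'rot',w.round(3),'rows>=',np.ceil(max(np.linalg.norm(s)*10/41.7,np.degrees(np.linalg.norm(w))/7.16)))
E
python3 - <<'E'
from h import *
np.set_printoptions(precision=1,suppress=True)
o=robot.get_obs(); print(o['ee_pos'],np.degrees(o['eef_rot']))
c=Cam('top'); hsv=cv2.cvtColor(c.img,cv2.COLOR_RGB2HSV); rr,cc=np.mgrid[:400,:640]
def cen(m): return rr[m].mean(),cc[m].mean(),m.sum()
H,S,V=[hsv[...,i].astype(int) for i in range(3)]
box=(rr>135)&(rr<230)&(cc>178)&(cc<280)
g=box&(H>45)&(H<80)&(S>120); print('green',cen(g),c.at_z(*cen(g)[:2],150))
r=box&((H<8)|(H>172))&(S>150)&(rr<200); print('red',cen(r),c.at_z(*cen(r)[:2],150))
w=box&(S<40)&(V>150); q=cv2.minAreaRect(np.argwhere(w)[:,::-1].astype(np.float32)); 
print('box',[c.at_z(p[1],p[0],150)[:2] for p in cv2.boxPoints(q)])
t=(rr>170)&(rr<195)&(cc>270)&(cc<312)&(H>10)&(H<30)&(S>110)&(V>80)
q=np.argwhere(t); print('tube',q.min(0),q.max(0)); 
for col in (280,290,300,304): print(col,q[q[:,1]==col][:,0].mean() if (q[:,1]==col).any() else None)
rd=(rr>175)&(rr<205)&(cc>365)&(cc<445)&((H<8)|(H>172))&(S>150); P=np.array([c.at_z(a,b,54)[:2] for a,b in np.argwhere(rd)])
m=P.mean(0); u=np.linalg.svd(P-m)[2][0]; e=(P-m)@u; print('handle mean',m,'dir',u,'ext',e.min(),e.max(),np.degrees(np.arctan2(u[1],u[0])))
pl=(rr>222)&(rr<270)&(cc>335)&(cc<380); w=pl&(S<60)&(V>150); print('plate',c.at_z(*cen(w)[:2],14))
b=pl&(rr>238)&(rr<256)&(cc>348)&(cc<367)&(S>120)&(H>95)&(H<130); print('dot',cen(b),c.at_z(*cen(b)[:2],14))
mv([510,297,330])
E
```

```text
[ 251.9 -572.   199. ] [-180.    -0.    23.8]
green (np.float64(197.5), np.float64(215.15384615384616), np.int64(52)) [494.4 326.6 150. ]
red (np.float64(188.5), np.float64(237.5), np.int64(32)) [521.  264.8 150. ]
box [array([432.2, 425.2]), array([667.2, 435.5]), array([672.3, 183.3]), array([437. , 176.7])]
tube [176 273] [185 306]
280 182.5
290 181.5
300 181.0
304 180.5
handle mean [ 532.4 -279.6] dir [-0.1 -1. ] ext -49.469014327594145 45.433924149163744 -94.58737108203141
plate [361.3 -86.3  14. ]
dot (np.float64(246.32142857142858), np.float64(357.32142857142856), np.int64(28)) [361.8 -86.2  14. ]
move cm [ 58.6 -69.1 -13.1] rot [0. 0. 0.] rows>= 22.0
```

carry_out(
  motion="5 -5 -7 0 0 0 0; 58.6 -69.1 -13 0 0 0 0; 58.6 -69.1 -13 0 0 0 0; 58.6 -69.1 -13 0 0 0 0; 58.6 -69.1 -13 0 0 0 0; 58.6 -69.1 -13 0 0 0 0; 58.6 -69.1 -13 0 0 0 0; 58.6 -69.1 -13 0 0 0 0; 58.6 -69.1 -13 0 0 0 0; 58.6 -69.1 -13 0 0 0 0; 58.6 -69.1 -13 0 0 0 0; 58.6 -69.1 -13 0 0 0 0; 58.6 -69.1 -13 0 0 0 0; 58.6 -69.1 -13 0 0 0 0; 58.6 -69.1 -13 0 0 0 0; 58.6 -69.1 -13 0 0 0 0; 58.6 -69.1 -13 0 0 0 0; 58.6 -69.1 -13 0 0 0 0; 58.6 -69.1 -13 0 0 0 0; 58.6 -69.1 -13 0 0 0 0",
)

```text
time_s: 3.52
ee_pos: [484.4, 212.6, 319.1]
eef_rot: [3.141, -0.001, 0.416]
contact_force: [1.1, -1.1, 0.5]
finger_gap: 1.001
gripper_force: 0.0
```

carry_out(
  motion="0 0 0 0 0 0 0; 0 0 0 0 0 0 0; 0 0 0 0 0 0 0",
)

```text
time_s: 3.77
ee_pos: [484.2, 210.1, 318.4]
eef_rot: [3.141, 0.001, 0.415]
contact_force: [-0.2, 0.3, -0.2]
finger_gap: 1.0
gripper_force: 0.0
```

Run:
```python
from h import *
np.set_printoptions(precision=1,suppress=True)
c=Cam('wrist'); c.save('w1.png'); print(c.p)
for q,z in dict(lever_knob=192,lever_pivot=192,idle_mark=150,tube_mouth=142).items():
    for r in finder.pinpoint('wrist',q)[:2]: print(q,round(r['conf'],2),np.array(r['point']),c.at_z(*r['point'],z),c.at_d(*r['point']))
```

```text
[553.8 240.2 493.5]
lever_knob 0.8 [135.7 255.8] [503.4 287.3 192. ] [507.2 283.8 214.8]
lever_pivot 0.57 [ 33.2 241.6] [583.8 331.3 192. ] [585.7 337.2 172.3]
lever_pivot 0.39 [239.6 572.6] [539.9 -73.7 192. ] [ 533.4 -220.4   51.1]
idle_mark 0.65 [126.  231.7] [495.6 322.1 150. ] [495.8 321.8 151.1]
idle_mark 0.33 [127.6 632.4] [683.5 -98.3 150. ] [ 732.2 -225.4   21.1]
tube_mouth 0.9 [168.2 447.9] [551.   75.4 142. ] [550.9  70.7 131.9]
tube_mouth 0.33 [133.1 255.7] [497.7 296.3 142. ] [509.2 284.8 214.2]
```

View pics/w1.png

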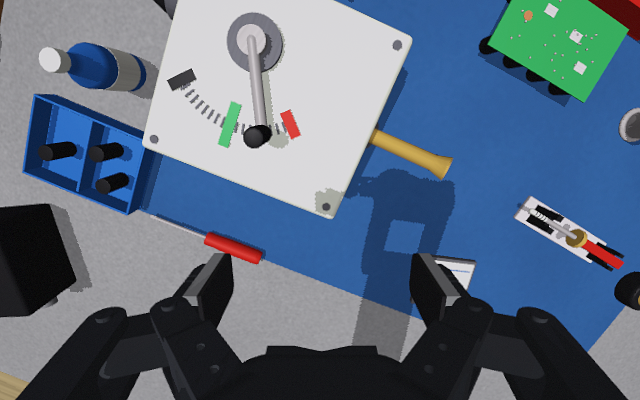

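Wrist view: knob top at about (row 135, col 256), hub (40,252), green mark (124,230), red (124,290), black (79,182), tube mouth (168,448). The knob lies between red and green.

```bash
cat > m.py <<'E'
from h import *
np.set_printoptions(precision=1,suppress=True)
c=Cam('wrist'); hsv=cv2.cvtColor(c.img,cv2.COLOR_RGB2HSV); H,S,V=[hsv[...,i].astype(int) for i in range(3)]; rr,cc=np.mgrid[:400,:640]
def blob(m):
    n,l,st,ce=cv2.connectedComponentsWithStats(m.astype(np.uint8)); k=1+st[1:,4].argmax(); return l==k,ce[k][::-1],st[k]
reg=lambda a,b,x,y:(rr>=a)&(rr<b)&(cc>=x)&(cc<y)
pts={}
for n,m in dict(green=reg(90,160,200,250)&(H>45)&(H<80)&(S>120),red=reg(100,145,270,310)&((H<8)|(H>172))&(S>120),black=reg(60,100,160,205)&(V<75)).items():
    b=blob(m); q=cv2.minAreaRect(np.argwhere(b[0])[:,::-1].astype(np.float32)); pts[n]=c.at_z(q[0][1],q[0][0],150); print(n,q,pts[n])
# full-res point cloud
uv=np.argwhere(c.d>0); 
u=cv2.undistortPoints(uv[:,::-1].astype(float).reshape(-1,1,2),c.K,c.D)[:,0]
d=c.d[uv[:,0],uv[:,1]]; X=c.p+(np.c_[u[:,0],-u[:,1],-np.ones(len(u))]*d[:,None])@c.R.T
def sel(m): return X[m[uv[:,0],uv[:,1]]]
k=sel(reg(110,160,230,290)); t=k[k[:,2]>208]; print('knob top',len(t),t.mean(0),(t.min(0)+t.max(0))/2)
h=sel(reg(5,80,220,290)); print('hub hist',np.histogram(h[:,2],bins=np.arange(140,220,5)))
for lo,hi in ((153,162),(162,170),(170,180)): 
    s=h[(h[:,2]>lo)&(h[:,2]<hi)]; print(lo,len(s),(s.min(0)+s.max(0))/2 if len(s) else 0, np.ptp(s,0) if len(s) else 0)
bx=X[(abs(X[:,2]-150)<4)&(X[:,0]>400)&(X[:,0]<680)&(X[:,1]>150)&(X[:,1]<460)]; q=cv2.minAreaRect(bx[:,:2].astype(np.float32)); print('box',q)
tb=sel(reg(120,190,370,460)&(H>10)&(H<30)&(S>90)); tb=tb[tb[:,2]>60]; m=tb.mean(0); v=np.linalg.svd(tb-m)[2][0]; v*=-np.sign(v[1]); print('tube',m,v,np.degrees(np.arcsin(v[2])),tb[tb[:,1].argsort()[:40]].mean(0))
E
python3 m.py
```

```text
green ((228.1000213623047, 124.20000457763672), (11.067971229553223, 43.955657958984375), 18.434947967529297) [496.4 325.6 150. ]
red ((288.8620910644531, 123.84481048583984), (27.70566177368164, 10.898435592651367), 66.80140686035156) [523.3 264.  150. ]
black ((180.3000030517578, 79.60000610351562), (11.180339813232422, 25.938386917114258), 63.43495178222656) [520.4 388.4 150. ]
knob top 386 [504.7 285.3 213.6] [503.9 285.8 212.5]
hub hist (array([   0, 1112, 1437, 1606,   31,   41,  980,   20,    0,    0,    0,
          0,    0,    0,    0]), array([140, 145, 150, 155, 160, 165, 170, 175, 180, 185, 190, 195, 200,
       205, 210, 215]))
153 1644 [584.3 322.1 157.2] [55.7 65.9  8.5]
162 55 [575.1 316.5 166.2] [42.4 20.5  7.5]
170 1000 [573.9 323.5 172.9] [47.7 36.1  5.7]
box ((544.4671630859375, 296.1756591796875), (219.0870819091797, 239.3538055419922), 1.4990861415863037)
tube [549.3 119.7 127.6] [ 0.  -0.9  0.5] 30.30175464188176 [550.3  75.8 139.4]
```

Run:
```python
from h import *
mv([504.7,285.4,240],[np.pi,0,np.radians(27.7)]); mv([504.7,285.4,176],[np.pi,0,np.radians(27.7)])
```

```text
move cm [ 4.92 -6.16  7.89] rot [ 0.   -0.   -0.07] rows>= 3.0
move cm [ 4.92 -6.16 14.29] rot [ 0.   -0.   -0.07] rows>= 4.0
```

carry_out(
  motion="4.9 -6.2 7.9 0 0 -0.07 0; 4.9 -6.2 7.9 0 0 -0.07 0; 4.9 -6.2 7.9 0 0 -0.07 0; 4.9 -6.2 7.9 0 0 -0.07 0; 4.9 -6.2 11 0 0 -0.07 0; 4.9 -6.2 14.2 0 0 -0.07 0; 4.9 -6.2 14.2 0 0 -0.07 0; 4.9 -6.2 14.2 0 0 -0.07 0.4; 4.9 -6.2 14.2 0 0 -0.07 0.6; 4.9 -6.2 14.2 0 0 -0.07 0.8; 4.9 -6.2 14.2 0 0 -0.07 0.8; 4.9 -6.2 14.2 0 0 -0.07 0.8; 4.9 -6.2 14.2 0 0 -0.07 0.8; 4.9 -6.2 14.2 0 0 -0.07 0.8",
  grip_force=20,
)

```text
time_s: 5.23
ee_pos: [505.0, 287.0, 178.5]
eef_rot: [3.141, -0.003, 0.485]
contact_force: [-0.9, -0.6, 4.6]
finger_gap: 0.206
gripper_force: 19.5
```

Run:
```python
from h import *
o=robot.get_obs(); p=o['ee_pos']; y0=o['eef_rot'][2]; print(p,o['finger_gap'],o['gripper_force'],o['contact_force'])
P=np.array([585.,327.5]); v=p[:2]-P; r=np.hypot(*v); a0=np.degrees(np.arctan2(v[1],v[0]))%360; print(r,a0)
for f in np.linspace(1/6,1,6):
    a=np.radians(a0+f*(181.4-a0)); mv([*(P+r*np.array([np.cos(a),np.sin(a)])),p[2]],[np.pi,0,y0+(a-np.radians(a0))])
```

```text
[504.96945462 286.9775719  178.51605594] 0.20630576746432147 19.48949486017227 [-0.86612704 -0.58900366  4.5911439 ]
89.70482357793098 206.85478202787112
move cm [ 0.04 -0.66 -0.  ] rot [ 0.    -0.003  0.074] rows>= 1.0
move cm [ 0.12 -1.32 -0.  ] rot [ 0.    -0.003  0.148] rows>= 2.0
move cm [ 0.25 -1.97 -0.  ] rot [ 0.    -0.003  0.222] rows>= 2.0
move cm [ 0.43 -2.61  0.  ] rot [-0.    -0.003  0.296] rows>= 3.0
move cm [ 0.66 -3.24  0.  ] rot [-0.    -0.003  0.37 ] rows>= 3.0
move cm [ 0.93 -3.84  0.  ] rot [-0.    -0.003  0.444] rows>= 4.0
```

carry_out(
  motion="0.04 -0.66 0 0 0 0.074 0.8; 0.12 -1.32 0 0 0 0.148 0.8; 0.25 -1.97 0 0 0 0.222 0.8; 0.43 -2.61 0 0 0 0.296 0.8; 0.66 -3.24 0 0 0 0.37 0.8; 0.93 -3.84 0 0 0 0.444 0.8; 0.93 -3.84 0 0 0 0.444 0.8; 0.93 -3.84 0 0 0 0.444 0.8; 0.93 -3.84 0 0 0 0.444 0.8; 0.93 -3.84 0 0 0 0.444 0.8",
)

```text
time_s: 6.07
ee_pos: [495.0, 325.8, 178.5]
eef_rot: [-3.14, -0.002, 0.041]
contact_force: [-0.9, 0.6, 5.0]
finger_gap: 0.209
gripper_force: 19.6
```

Run:
```python
from h import *
o=robot.get_obs(); p=o['ee_pos']; print(p,np.degrees(o['eef_rot']),o['contact_force'])
v=p[:2]-[585,327.5]; print(np.hypot(*v),np.degrees(np.arctan2(*v[::-1]))%360)
```

```text
[494.96303632 325.84531672 178.49960228] [-1.79899721e+02 -9.94476640e-02  2.35020957e+00] [-0.9420502   0.59525386  4.95674731]
90.05216713469338 181.05285310945249
```

carry_out(
  motion="0 0 0 0 0 0 0.6; 0 0 0 0 0 0 0.3; 0 0 0 0 0 0 0; 0 0 0 0 0 0 0; 0 0 0 0 0 0 0; 0 0 -3 0 0 0 0; 0 0 -7 0 0 0 0; -3 3 -11 0 0 0 0; -6 6 -14 0 0 0 0; -6 8 -14 0 0 0 0; -6 8 -14 0 0 0 0; -6 8 -14 0 0 0 0",
)

```text
time_s: 7.07
ee_pos: [438.2, 242.0, 318.9]
eef_rot: [-3.14, -0.004, 0.039]
contact_force: [0.5, 0.5, -0.8]
finger_gap: 0.998
gripper_force: 0.0
```

Run:
```python
from h import *
np.set_printoptions(precision=1,suppress=True)
print(robot.get_obs()['ee_pos'])
c=Cam('wrist'); c.save('w2.png')
for q,z in dict(lever_knob=192,lever_pivot=192,tube_mouth=142).items():
    for r in finder.pinpoint('wrist',q)[:1]: print(q,round(r['conf'],2),np.array(r['point']),c.at_z(*r['point'],z))
rr,cc=np.mgrid[0:400,0:640]; uv=np.argwhere(c.d>0); u=cv2.undistortPoints(uv[:,::-1].astype(float).reshape(-1,1,2),c.K,c.D)[:,0]
X=c.p+(np.c_[u[:,0],-u[:,1],-np.ones(len(u))]*c.d[uv[:,0],uv[:,1]][:,None])@c.R.T
t=X[(abs(X[:,2]-214)<4)&(abs(X[:,0]-495)<30)&(abs(X[:,1]-325)<30)]; print('knob top',len(t),t.mean(0),(t.min(0)+t.max(0))/2)
```

```text
[438.2 242.  318.9]
lever_knob 0.95 [124.8 236.5] [495.  326.1 192. ]
lever_pivot 0.69 [ 21.7 228.5] [585.7 330.6 192. ]
tube_mouth 0.76 [ 81.1 471.2] [549.7  81.2 142. ]
knob top 380 [494.5 324.7 213.7] [494.5 325.3 213. ]
```

View pics/w2.png

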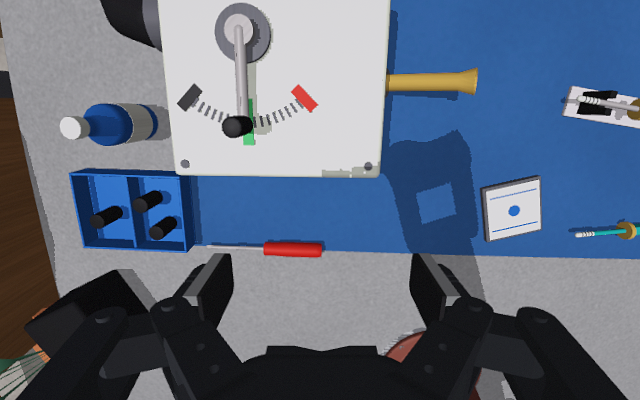

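Wrist view 2: the knob at (125,236) sits over the green mark, and its depth gives 181.6°, so the lever is at idle. The tube mouth is at (81,475) and the rod cradle at the right edge. Next I go to the rod.

Run:
```python
from h import *
mv([530,-290,240],[np.pi,0,np.radians(85.4)])
```

```text
move cm [ 7.05 53.63  7.5 ] rot [-0.002  0.003 -1.449] rows>= 14.0
```

carry_out(
  motion="7 53.6 7.5 0 0 -1.45 0; 7 53.6 7.5 0 0 -1.45 0; 7 53.6 7.5 0 0 -1.45 0; 7 53.6 7.5 0 0 -1.45 0; 7 53.6 7.5 0 0 -1.45 0; 7 53.6 7.5 0 0 -1.45 0; 7 53.6 7.5 0 0 -1.45 0; 7 53.6 7.5 0 0 -1.45 0; 7 53.6 7.5 0 0 -1.45 0; 7 53.6 7.5 0 0 -1.45 0; 7 53.6 7.5 0 0 -1.45 0; 7 53.6 7.5 0 0 -1.45 0; 7 53.6 7.5 0 0 -1.45 0; 7 53.6 7.5 0 0 -1.45 0; 7 53.6 7.5 0 0 -1.45 0; 7 53.6 7.5 0 0 -1.45 0; 7 53.6 7.5 0 0 -1.45 0",
)

```text
time_s: 8.68
ee_pos: [529.6, -289.6, 239.7]
eef_rot: [-3.139, -0.003, 1.49]
contact_force: [-0.1, 0.1, -0.2]
finger_gap: 1.004
gripper_force: 0.0
```

Run:
```python
from h import *
np.set_printoptions(precision=2,suppress=True)
c=Cam('wrist'); c.save('w3.png'); o=robot.get_obs(); print(o['ee_pos'],o['joint_pos'])
for q,z in dict(rod_grip=50,rod_collar=50,rod_tip=50).items():
    for r in finder.pinpoint('wrist',q)[:2]: print(q,round(r['conf'],2),np.array(r['point']),c.at_z(*r['point'],z))
hsv=cv2.cvtColor(c.img,cv2.COLOR_RGB2HSV); H,S,V=[hsv[...,i].astype(int) for i in range(3)]
uv=np.argwhere(c.d>0); u=cv2.undistortPoints(uv[:,::-1].astype(float).reshape(-1,1,2),c.K,c.D)[:,0]
X=c.p+(np.c_[u[:,0],-u[:,1],-np.ones(len(u))]*c.d[uv[:,0],uv[:,1]][:,None])@c.R.T
hh=H[uv[:,0],uv[:,1]]; ss=S[uv[:,0],uv[:,1]]
P=X[((hh<8)|(hh>172))&(ss>150)&(abs(X[:,2]-58)<4)&(abs(X[:,0]-535)<40)&(abs(X[:,1]+275)<90)]
q=cv2.minAreaRect(P[:,:2].astype(np.float32)); m=P.mean(0); v=np.linalg.svd(P-m)[2][0]; print('handle top',len(P),m,q,v,np.degrees(np.arctan2(v[1],v[0])))
```

```text
[ 529.78 -288.87  240.52] [-0.62 -0.02  1.62  0.    1.55 -0.54]
rod_grip 0.9 [159.5 325.1] [ 535.85 -275.94   50.  ]
rod_grip 0.72 [221.8 190.7] [ 356.53 -342.2    50.  ]
rod_collar 0.87 [109. 325.] [ 540.27 -217.56   50.  ]
rod_collar 0.69 [182.1 181.4] [ 355.65 -289.25   50.  ]
rod_tip 0.61 [114.1 150.3] [ 335.38 -205.11   50.  ]
rod_tip 0.57 [ 13.9 325.1] [ 548.09 -118.95   50.  ]
handle top 1015 [ 534.13 -275.96   58.31] ((534.5445556640625, -277.64349365234375), (96.72676086425781, 14.602849006652832), 85.19229125976562) [ 0.08  1.   -0.  ] 85.31362399953977
```

View pics/w3.png

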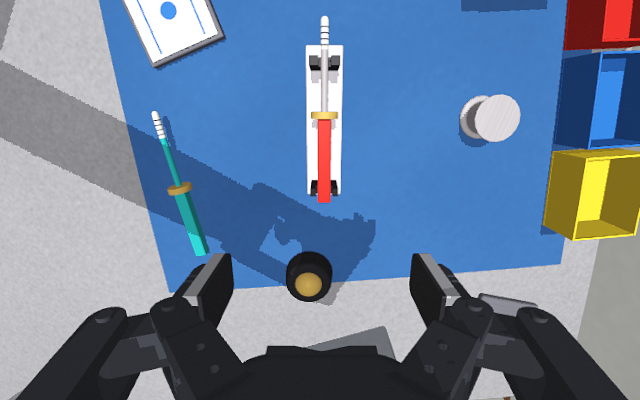

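Wrist view 3: the rod handle is at (160,325), collar (115,324) and tip (16,325), lined up with the tool. The turquoise copy is well off to the left at (180,185), and nothing is close to the fingers.

Run:
```python
from h import *
mv([535.2,-276.5,32],[np.pi,0,np.radians(85.4)])
```

```text
move cm [ 1.23  0.41 21.  ] rot [ 0.    -0.     0.002] rows>= 6.0
```

carry_out(
  motion="1.3 0.4 5 0 0 0 0; 1.3 0.4 10 0 0 0 0; 1.3 0.4 14 0 0 0 0; 1.3 0.4 18 0 0 0 0; 1.3 0.4 20.8 0 0 0 0; 1.3 0.4 20.8 0 0 0 0; 1.3 0.4 20.8 0 0 0 0.4; 1.3 0.4 20.8 0 0 0 0.7; 1.3 0.4 20.8 0 0 0 0.95; 1.3 0.4 20.8 0 0 0 0.95; 1.3 0.4 20.8 0 0 0 0.95; 1.3 0.4 20.8 0 0 0 0.95; 1.3 0.4 20.8 0 0 0 0.95; 1.3 0.4 20.8 0 0 0 0.95",
  grip_force=60,
)

```text
time_s: 10.05
ee_pos: [534.8, -277.6, 34.1]
eef_rot: [3.141, 0.0, 1.491]
contact_force: [-0.3, -0.2, -0.8]
finger_gap: 0.047
gripper_force: 0.0
```

carry_out(
  motion="0 0 -1 0 0 0 0.95; 0 0 -3 0 0 0 0.95; 0 0 -6 0 0 0 0.95; 0 0 -9 0 0 0 0.95; 0 0 -13 0 0 0 0.95; 0 0 -17 0 0 0 0.95; 0 0 -17 0 0 0 0.95; 0 0 -17 0 0 0 0.95",
)

```text
time_s: 10.72
ee_pos: [536.6, -278.7, 208.9]
eef_rot: [3.134, 0.004, 1.491]
contact_force: [-0.4, 0.7, 0.2]
finger_gap: 0.05
gripper_force: 0.0
```

Run:
```python
from h import *
c=Cam('wrist'); c.save('w4.png'); o=robot.get_obs(); print(o['finger_gap'],o['gripper_force'],o['joint_efforts'])
for q,z in dict(rod_grip=50,rod_collar=50,rod_tip=50).items():
    for r in finder.pinpoint('wrist',q)[:2]: print(q,round(r['conf'],2),np.array(r['point']),c.at_z(*r['point'],z),c.at_d(*r['point']))
```

```text
0.047002100879258255 0.0 [ 2.46367691e-02 -3.91505384e+01 -3.93362796e+01  8.80672160e-04
 -3.67491343e-02 -2.54099513e-05]
rod_grip 0.9 [238.4 174.5] [ 356.61881001 -341.09279482   50.        ] [ 340.65234939 -352.8867352    21.35667766]
rod_grip 0.88 [172.4 317.9] [ 535.36474015 -274.98270965   50.        ] [ 535.53699139 -273.28677313   57.93939773]
rod_collar 0.88 [121.5 317.6] [ 539.65290447 -219.91512095   50.        ] [ 539.69401926 -219.68933669   54.64915359]
rod_collar 0.71 [197.7 164.2] [ 356.13194213 -289.70400911   50.        ] [ 338.56887954 -297.80332086   18.5746892 ]
rod_tip 0.95 [120.2 132.2] [ 340.71651813 -200.85652552   50.        ] [ 325.85491803 -200.64636026   25.43882185]
rod_tip 0.76 [ 16.8 315.2] [ 545.6893731  -119.55121643   50.        ] [ 5.46150588e+02 -1.06972443e+02  1.31868853e-01]
```

View pics/w4.png

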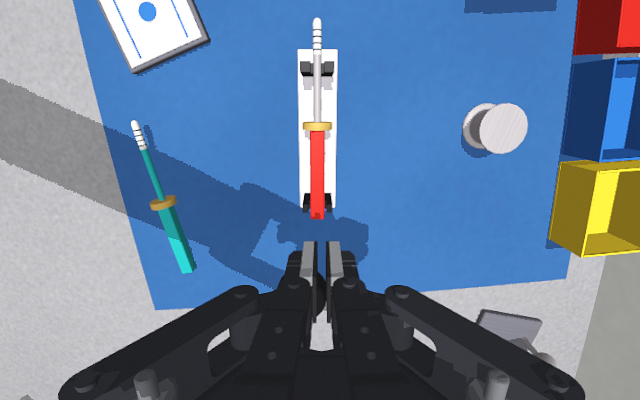

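Wrist view 4: the rod still lies in its cradle (handle (172,317), collar (125,317), tip (20,316)) and the fingers closed empty. I check the measured pose before trying again.

Run:
```python
from h import *
o=robot.get_obs(); print(o['ee_pos'],o['eef_rot'],o['joint_pos'])
c=Cam('wrist'); o=robot.get_obs(); print(o['ee_pos'],c.p, rot(o['eef_rot']).inv().apply(c.p-o['ee_pos']))
# fingertips from depth
ii=np.argwhere((c.d>0)&(c.d<260)); ii=ii[(ii[:,0]<300)&(abs(ii[:,1]-320)<60)]
Q=np.array([c.at_d(*p) for p in ii[::5]]); T=rot(o['eef_rot']).inv().apply(Q-o['ee_pos']); print('tool-frame finger pts max z',np.sort(T[:,2])[-10:],T[T[:,2]>-15].mean(0),np.ptp(T[T[:,2]>-15],0))
```

```text
[ 533.62837594 -276.73571292  201.43046393] [-3.13830327e+00 -1.90375864e-03  1.49079831e+00] [-6.02168179e-01 -2.02486220e-03  1.66456048e+00  9.46952451e-06
  1.48285760e+00 -5.22174141e-01]
[ 533.60335967 -276.74249022  201.27800153] [ 541.41732277 -202.92489521  376.66950234] [  74.55953308    1.27465896 -175.24704042]
tool-frame finger pts max z [-39.12353657 -39.11699975 -38.79667147 -38.70619067 -38.68030768
 -38.30120313 -37.68588083 -37.38655421 -36.74960403 199.77223859] [-98.09872118 -22.06605751 199.77223859] [0. 0. 0.]
```

Run:
```python
from h import *
np.set_printoptions(precision=1,suppress=True)
c=Cam('wrist'); o=robot.get_obs(); Rt=rot(o['eef_rot']); 
for z in (0,-10,-19,-30,-40): print(z,c.proj(o['ee_pos']+Rt.apply([0,0,z])),c.proj(o['ee_pos']+Rt.apply([0,8,z])))
for r in range(236,330,6):
    row=c.d[r,295:345]; ok=(row>0)&(row<260); 
    if ok.any():
        cols=295+np.where(ok)[0]; T=Rt.inv().apply(np.array([c.p+c.ray(r,x)*c.d[r,x] for x in cols])-o['ee_pos']); print(r,cols.min(),cols.max(),'d',row[ok].min(),row[ok].max(),'tool z',T[:,2].min(),T[:,2].max(),'x',T[:,0].min(),T[:,0].max(),'y',T[:,1].min(),T[:,1].max())
print(c.R, )
```

```text
0 [319.5 232.3] [332.4 232.2]
-10 [319.4 238.9] [333.  238.9]
-19 [319.3 245.6] [333.6 245.6]
-30 [319.2 254.7] [334.4 254.7]
-40 [319.1 264. ] [335.2 264. ]
242 304 339 d 147.69121 150.44414 tool z -39.729449854188196 -37.22152882122346 x 10.65461561294827 11.816312122906297 y -7.401168358174006 9.793334165075947
248 303 340 d 141.55843 145.04817 tool z -46.164507735128154 -42.997934792576324 x 10.21035447924452 11.751426059966082 y -7.573882234246831 9.891020968557811
254 295 344 d 135.48665 147.44934 tool z -52.48465437488154 -41.67687378005855 x 6.359062253069351 11.895261080990096 y -11.5031177150738 11.92662344503761
260 295 344 d 130.50699 145.46162 tool z -57.74362704802251 -44.307493905731825 x 4.530935627925271 11.732167345799073 y -10.998044673448582 11.624800176340129
266 295 344 d 125.319435 145.50009 tool z -63.12331745192084 -45.113236802767474 x 1.757158492204729 11.855813022179182 y -10.522263821619372 11.19875961626956
272 295 344 d 120.78212 144.9483 tool z -67.87327114297054 -46.452131834639914 x -0.7106457541459353 11.835950036953141 y -10.142116716478114 10.8802
[... 783 characters left out ...]
8.78611449092077
308 295 344 d 97.96552 124.485344 tool z -91.5508764943473 -68.95495749678359 x -4.312413473195813 12.491647698591544 y -7.456402486689069 8.611540778588404
314 295 344 d 87.0671 124.81374 tool z -101.33204899407262 -69.4095563682925 x -6.912961232943101 17.72348853905538 y -6.4441274655496565 7.772059219068893
320 295 344 d 84.89679 126.4745 tool z -103.68055929430636 -68.75658724027083 x -10.424907700688612 17.512300726887624 y -6.252419769800827 7.589833020294807
326 295 344 d 82.21827 116.13011 tool z -106.41720352348499 -78.12321310138809 x -5.713952695995731 17.726590797106955 y -5.992935716777742 7.368312959051021
[[ 1.   0.1  0. ]
 [-0.1  1.   0.3]
 [-0.  -0.3  1. ]]
```

carry_out(
  motion="0.1 0.1 0 0 0 0 0; 0.1 0.1 0 0 0 0 0; 0.1 0.1 4 0 0 0 0; 0.1 0.1 8 0 0 0 0; 0.1 0.1 12 0 0 0 0; 0.1 0.1 15 0 0 0 0; 0.1 0.1 16.5 0 0 0 0; 0.1 0.1 17.5 0 0 0 0; 0.1 0.1 17.9 0 0 0 0; 0.1 0.1 17.9 0 0 0 0; 0.1 0.1 17.9 0 0 0 0",
  grip_force=40,
)

```text
time_s: 11.93
ee_pos: [536.8, -277.2, 26.2]
eef_rot: [3.139, 0.001, 1.491]
contact_force: [0.3, -0.4, 1.5]
finger_gap: 1.001
gripper_force: 0.0
```

Run:
```python
from h import *
np.set_printoptions(precision=1,suppress=True)
c=Cam('wrist'); c.save('w5.png'); o=robot.get_obs(); Rt=rot(o['eef_rot']); print(o['ee_pos'],o['contact_force'],o['finger_gap'])
m=np.argwhere((c.d>0)&(c.d<260)); m=m[m[:,0]<330]
Q=np.array([c.p+c.ray(*p)*c.d[p[0],p[1]] for p in m]); T=Rt.inv().apply(Q-o['ee_pos'])
for s in (-1,1):
    k=(np.sign(T[:,1])==s)&(abs(T[:,1])>30)&(abs(T[:,1])<60)&(abs(T[:,0])<14); t=T[k]; i=t[:,2].argsort()[-15:]; print(s,len(t),t[i].mean(0),'world z',Q[k][i][:,2].mean())
```

```text
[ 537.1 -277.4   26.7] [0.3 0.1 1. ] 0.9984347783999737
-1 5715 [ -2.9 -42.9  27.7] world z -1.1028161239253051
1 5633 [-3.7 46.2 28.1] world z -1.2350848971565749
```

View pics/w5.png

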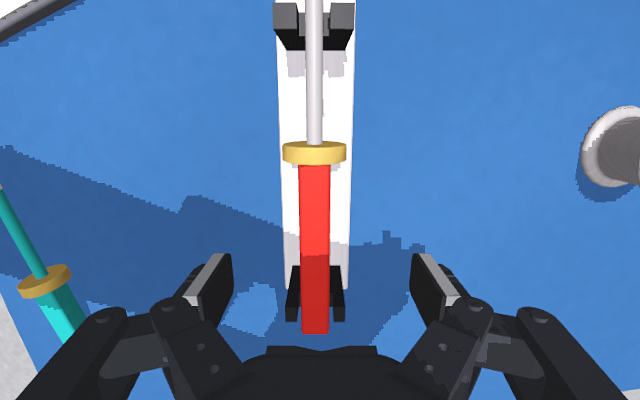

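Wrist view 5: the open fingertips are at about (255,232) and (255,412), with the handle between them from row 165 to 333. From their size the tips look well above the handle, so I measure their height.

Run:
```python
from h import *
np.set_printoptions(precision=1,suppress=True)
c=Cam('wrist'); o=robot.get_obs(); Rt=rot(o['eef_rot']); print(o['ee_pos'],o['dq'])
for p in [(260,224),(265,220),(260,424),(265,428),(285,225),(285,420),(290,315),(200,315)]:
    Q=c.p+c.ray(*p)*c.d[p]; print(p,c.d[p],'world',Q,'tool',Rt.inv().apply(Q-o['ee_pos']))
```

```text
[ 537.1 -277.4   26.8] [-0. -0.  0. -0. -0.  0.]
(260, 224) 133.88774 world [ 496.1 -264.    81.4] tool [ 10.  -41.8 -54.8]
(265, 220) 127.64956 world [ 496.4 -263.1   87.7] tool [ 10.9 -41.5 -61. ]
(260, 424) 131.8615 world [ 583.6 -270.1   83.5] tool [ 10.9  45.9 -56.5]
(265, 428) 127.823814 world [ 583.9 -270.2   87.7] tool [ 10.8  46.3 -60.8]
(285, 225) 133.95839 world [ 495.6 -274.7   84.7] tool [ -0.7 -41.5 -58. ]
(285, 420) 131.06923 world [ 580.9 -280.    87.4] tool [  0.9  44.  -60.4]
(290, 315) 163.9117 world [ 533.2 -297.1   59.3] tool [-19.9  -2.2 -32.5]
(200, 315) 149.84645 world [ 537.6 -246.7   58.5] tool [ 30.6  -1.9 -31.7]
```

The fingertips end about 36 mm short of the reported TCP, which is why the first grasp closed above the handle. I go 31 mm deeper, centre sideways, and grip again.

carry_out(
  motion="0 -0.35 1 0 0 0 0; 0 -0.35 2 0 0 0 0; 0 -0.35 3 0 0 0 0; 0 -0.35 3.1 0 0 0 0; 0 -0.35 3.1 0 0 0 0; 0 -0.35 3.1 0 0 0 0",
)

```text
time_s: 12.53
ee_pos: [532.0, -276.1, -6.8]
eef_rot: [-3.141, -0.0, 1.491]
contact_force: [0.8, 0.7, -1.2]
finger_gap: 1.0
gripper_force: 0.0
```

carry_out(
  motion="0 0 0 0 0 0 0.4; 0 0 0 0 0 0 0.6; 0 0 0 0 0 0 0.8; 0 0 0 0 0 0 1; 0 0 0 0 0 0 1; 0 0 0 0 0 0 1; 0 0 0 0 0 0 1; 0 0 0 0 0 0 1",
  grip_force=50,
)

```text
time_s: 13.2
ee_pos: [532.4, -276.4, -6.0]
eef_rot: [3.141, 0.0, 1.491]
contact_force: [0.3, -0.2, 2.4]
finger_gap: 0.177
gripper_force: 49.0
```

carry_out(
  motion="0 0 -0.5 0 0 0 1; 0 0 -2 0 0 0 1; 0 0 -4 0 0 0 1; 0 0 -7 0 0 0 1; 0 0 -10 0 0 0 1; 0 0 -13 0 0 0 1; 0 0 -16 0 0 0 1; 0 0 -16 0 0 0 1; 0 0 -16 0 0 0 1",
)

```text
time_s: 13.95
ee_pos: [533.6, -277.1, 156.7]
eef_rot: [3.137, 0.003, 1.491]
contact_force: [-0.3, -0.3, -1.6]
finger_gap: 0.175
gripper_force: 49.4
```

```bash
cat > rod.py <<'E'
from h import *
np.set_printoptions(precision=2,suppress=True)
c=Cam('wrist'); o=robot.get_obs(); Rt=rot(o['eef_rot']); print('t',o['time_s'],o['ee_pos'],o['eef_rot'],o['contact_force'],o['finger_gap'],o['gripper_force'])
for q in ('rod_grip','rod_collar','rod_tip'):
    for r in finder.pinpoint('wrist',q)[:1]: print(q,round(r['conf'],2),np.array(r['point']))
hsv=cv2.cvtColor(c.img,cv2.COLOR_RGB2HSV); H,S,V=[hsv[...,i].astype(int) for i in range(3)]
uv=np.argwhere((c.d>0)&(c.d<400)); u=cv2.undistortPoints(uv[:,::-1].astype(float).reshape(-1,1,2),c.K,c.D)[:,0]
X=c.p+(np.c_[u[:,0],-u[:,1],-np.ones(len(u))]*c.d[uv[:,0],uv[:,1]][:,None])@c.R.T
T=Rt.inv().apply(X-o['ee_pos']); hh=H[uv[:,0],uv[:,1]]; ss=S[uv[:,0],uv[:,1]]
red=T[((hh<8)|(hh>172))&(ss>150)&(abs(T[:,1])<25)&(T[:,2]>-100)&(T[:,2]<0)]
if len(red): m=red.mean(0); print('red',len(red),m,red.min(0),red.max(0),np.linalg.svd(red-m)[2][0])
pin=T[(T[:,0]>66)&(T[:,0]<180)&(abs(T[:,1])<12)&(T[:,2]>-90)&(T[:,2]<-10)]
if len(pin):
    m=pin.mean(0); print('pin',len(pin),m,pin.min(0),pin.max(0),np.linalg.svd(pin-m)[2][0])
br=T[(hh>12)&(hh<32)&(ss>100)&(abs(T[:,1])<25)&(T[:,2]>-100)&(T[:,2]<10)&(T[:,0]>20)&(T[:,0]<100)]
if len(br): print('collar',len(br),br.mean(0),br.min(0),br.max(0))
E
python3 rod.py; python3 -c "
import sys;sys.path.insert(0,'.')
from h import *
c=Cam('wrist');c.save('w6.png')"
```

```text
t 14.0 [ 532.33 -276.29  154.16] [3.14 0.   1.49] [-0.21  0.28 -1.31] 0.175761120632296 49.3899804353714
rod_grip 0.9 [281.8 321.3]
rod_collar 0.97 [151.9 321.4]
rod_tip 0.67 [127.2 106. ]
red 6282 [ 11.56   2.24 -66.65] [-31.75  -6.65 -71.97] [ 46.87  10.19 -48.47] [-1. -0. -0.]
pin 2834 [ 88.35   2.7  -61.63] [ 66.    -1.29 -65.84] [109.52   6.73 -56.85] [-1.   -0.   -0.01]
collar 2245 [ 53.45   2.37 -69.32] [ 48.14 -12.9  -76.08] [ 56.52  17.69 -45.36]
```

View pics/w6.png

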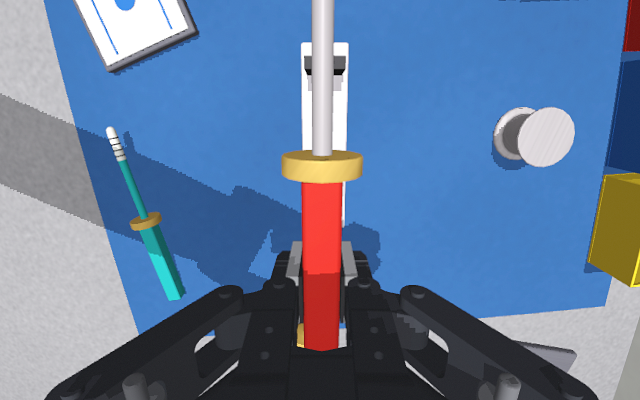

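Wrist view 6: the rod is out of its cradle and held straight between the pads. The collar is at (165,322) and the pin runs out of the top edge.

```bash
cat > ins.py <<'E'
from h import *
np.set_printoptions(precision=2,suppress=True)
M=np.array([550.2,76.3,142.]); a=np.radians(91.45); h=np.array([np.cos(a),np.sin(a),0]); zz=np.array([0,0,1.])
d=np.cos(np.pi/6)*h-.5*zz; tz=-np.cos(np.pi/6)*zz-.5*h; RI=R.from_matrix(np.c_[d,np.cross(tz,d),tz])
COL=np.array([56.5,2.4,-58.])
def tcp(s,off=(0,0,0)): return M-d*s-RI.apply(COL)+np.array(off)   # s = gap collar-mouth
E
python3 - <<'E'
from ins import *
print(tcp(140),tcp(0)); mv(tcp(140),RI)
E
```

```text
[ 552.84 -122.87  190.02] [549.77  -1.67 120.02]
move cm [15.39  0.93 -3.84] rot [-0.03 -0.53 -0.1 ] rows>= 5.0
```

carry_out(
  motion="2 0.1 -3.8 0 -0.05 0 1; 5 0.3 -3.8 -0.01 -0.15 -0.03 1; 8 0.5 -3.8 -0.015 -0.25 -0.05 1; 11 0.7 -3.8 -0.02 -0.36 -0.07 1; 13.5 0.9 -3.8 -0.03 -0.46 -0.09 1; 15.4 0.9 -3.8 -0.03 -0.53 -0.1 1; 15.4 0.9 -3.8 -0.03 -0.53 -0.1 1; 15.4 0.9 -3.8 -0.03 -0.53 -0.1 1; 15.4 0.9 -3.8 -0.03 -0.53 -0.1 1; 15.4 0.9 -3.8 -0.03 -0.53 -0.1 1",
)

```text
time_s: 15.03
ee_pos: [553.4, -124.6, 191.6]
eef_rot: [3.139, 0.53, 1.591]
contact_force: [-0.1, -0.1, -1.1]
finger_gap: 0.177
gripper_force: 49.4
```

```bash
cat > chk.py <<'E'
from ins import *
o=robot.get_obs(); Rt=rot(o['eef_rot']); print(o['time_s'],o['ee_pos'],(Rt.inv()*RI).as_rotvec(),o['contact_force'])
tip=o['ee_pos']+Rt.apply(COL+[100,0,0]); print('believed tip',tip)
im=[]
for n in ('top','side'):
    c=Cam(n)
    for q,P in (('rod_tip',tip),('rod_collar',o['ee_pos']+Rt.apply(COL)),('tube_mouth',M)):
        e=c.proj(P)[::-1]; f=[(round(r['conf'],2),np.array(r['point']).round(1)) for r in finder.pinpoint(n,q) if np.hypot(*(np.array(r['point'])-e))<15]; print(n,q,'exp',e,'found',f)
    u,v=c.proj(M).astype(int); k=c.img[max(0,v-40):v+40,max(0,u-50):u+50]; im.append(cv2.resize(k,(400,320),interpolation=cv2.INTER_CUBIC))
import sys; cv2.imwrite('pics/'+sys.argv[1],np.hstack(im)[:,:,::-1])
E
python3 chk.py t1.png
```

```text
15.0333 [ 553.39 -124.64  191.6 ] [ 0.    0.01 -0.  ] [-0.07 -0.11 -1.08]
believed tip [552.37  39.72 162.48]
top rod_tip exp [178.46 317.76] found []
top rod_collar exp [176.19 350.  ] found []
top tube_mouth exp [179.83 304.84] found []
side rod_tip exp [196.42 319.02] found [(0.6, array([195.8, 324.8]))]
side rod_collar exp [169.26 324.5 ] found [(0.69, array([171.1, 328.3]))]
side tube_mouth exp [207.98 317.07] found [(0.68, array([210.9, 311. ]))]
```

View pics/t1.png

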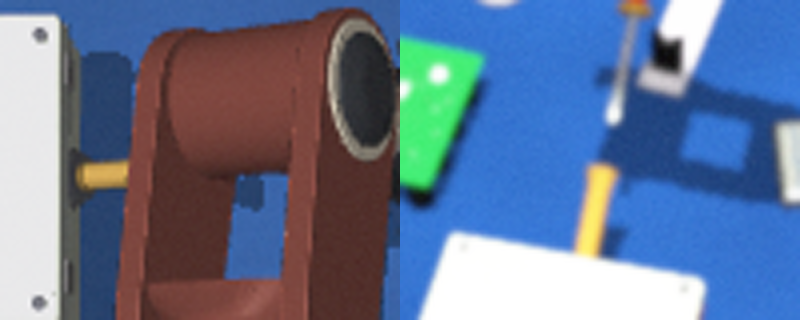

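Joint picture: the top camera is hidden by the arm. In the side view the pin tip at (613,118) points straight along the tube, whose mouth is at (602,172). I check height and sideways fit in the wrist camera's own cloud.

```bash
cat > rim.py <<'E'
from ins import *
c=Cam('wrist'); o=robot.get_obs(); Rt=rot(o['eef_rot'])
hsv=cv2.cvtColor(c.img,cv2.COLOR_RGB2HSV); uv=np.argwhere((c.d>0)&(c.d<700)); u=cv2.undistortPoints(uv[:,::-1].astype(float).reshape(-1,1,2),c.K,c.D)[:,0]
X=c.p+(np.c_[u[:,0],-u[:,1],-np.ones(len(u))]*c.d[uv[:,0],uv[:,1]][:,None])@c.R.T
T=Rt.inv().apply(X-o['ee_pos'])-COL; hh,ss,_=hsv[uv[:,0],uv[:,1]].T
b=(hh>10)&(hh<32)&(ss>90)&(abs(T[:,1])<40)&(abs(T[:,2])<40)
t=T[b&(T[:,0]>90)]; print('brass ahead',len(t),t.min(0) if len(t) else 0,t.max(0) if len(t) else 0)
for x in range(100,260,10):
    s=t[(t[:,0]>=x)&(t[:,0]<x+10)]
    if len(s)>5: print(x,len(s),'y',np.percentile(s[:,1],[2,98]),'ztop',np.percentile(s[:,2],3))
p=T[~b&(abs(T[:,1])<10)&(abs(T[:,2])<12)&(T[:,0]>3)&(T[:,0]<115)]
for x in range(0,115,20):
    s=p[(p[:,0]>=x)&(p[:,0]<x+20)]
    if len(s)>5: print('pin',x,len(s),'y',np.percentile(s[:,1],[2,98]),'ztop',np.percentile(s[:,2],3))
E
python3 rim.py
```

```text
brass ahead 0 0 0
pin 0 985 y [-4.66  2.9 ] ztop -2.971079506790102
pin 20 1315 y [-4.49  3.07] ztop -2.751942931399407
pin 40 903 y [-4.38  2.93] ztop -2.8115518169439833
```

```bash
sed -i 's/^COL=.*/COL=np.array([56.5,1.7,-57.])/' ins.py
python3 - <<'E'
from ins import *
for s in (140,85,0): mv(tcp(s),RI)
E
```

```text
move cm [0.17 0.01 0.  ] rot [ 0.    0.01 -0.  ] rows>= 1.0
move cm [ 5.67 -0.01 -0.04] rot [ 0.    0.01 -0.  ] rows>= 2.0
move cm [14.17 -0.05 -0.1 ] rot [ 0.    0.01 -0.  ] rows>= 4.0
```

carry_out(
  motion="1.5 0 0 0 0.01 0 1; 3 0 0 0 0.01 0 1; 4.2 0 0 0 0.01 0 1; 5 0 0 0 0.01 0 1; 5.7 0 0 0 0.01 0 1; 5.7 0 0 0 0.01 0 1; 5.7 0 0 0 0.01 0 1",
)

```text
time_s: 16.07
ee_pos: [552.5, -73.9, 162.6]
eef_rot: [3.139, 0.521, 1.594]
contact_force: [0.5, -0.4, -1.1]
finger_gap: 0.181
gripper_force: 49.4
```

carry_out(
  motion="0.8 0 0 0 0 0 1; 1.6 0 0 0 0 0 1; 2.4 0 0 0 0 0 1; 2.4 0 0 0 0 0 1; 2.4 0 0 0 0 0 1",
)

```text
time_s: 16.48
ee_pos: [551.8, -53.1, 150.3]
eef_rot: [3.14, 0.521, 1.594]
contact_force: [-0.2, -0.2, -1.0]
finger_gap: 0.177
gripper_force: 49.4
```

```bash
python3 rim.py
python3 - <<'E'
from ins import *
o=robot.get_obs(); Rt=rot(o['eef_rot']); print(o['time_s'],o['ee_pos'],o['moment'],'force tool',Rt.inv().apply(o['contact_force']),o['gripper_force'],(Rt.inv()*RI).as_rotvec())
print('collar in mouth frame',RI.inv().apply(o['ee_pos']+Rt.apply(COL)-M)); mv(tcp(0),RI)
E
```

```text
brass ahead 0 0 0
pin 0 994 y [-4.19  3.35] ztop -3.7559289816137786
pin 20 1311 y [-4.07  3.51] ztop -3.633177189103943
pin 40 941 y [-3.97  3.36] ztop -3.7055850422115126
16.5333 [551.99 -53.32 150.72] [0.28 0.04 0.02] force tool [ 0.69 -0.15  0.8 ] 49.42341327667236 [ 0. -0. -0.]
collar in mouth frame [-60.28   0.28   0.1 ]
move cm [ 6.01 -0.04 -0.01] rot [ 0. -0. -0.] rows>= 2.0
```

carry_out(
  motion="0.8 0 0 0 0 0 1; 1.6 0 0 0 0 0 1; 2.4 0 0 0 0 0 1; 3.2 0 0 0 0 0 1; 4 0 0 0 0 0 1; 4.5 0 0 0 0 0 1; 4.5 0 0 0 0 0 1; 4.5 0 0 0 0 0 1",
)

```text
time_s: 17.2
ee_pos: [551.1, -14.2, 128.2]
eef_rot: [3.139, 0.521, 1.593]
contact_force: [0.1, 0.5, -1.5]
finger_gap: 0.182
gripper_force: 49.4
```

```bash
sed -i 's/>90)\]/>4)]/; s/range(100,260,10)/range(0,120,4)/' rim.py; python3 rim.py
python3 - <<'E'
from ins import *
o=robot.get_obs(); Rt=rot(o['eef_rot']); print(o['time_s'],o['ee_pos'],'force tool',Rt.inv().apply(o['contact_force']),o['gripper_force'])
print('collar in mouth frame',RI.inv().apply(o['ee_pos']+Rt.apply(COL)-M))
E
```

```text
brass ahead 7063 [ 15.89 -14.71 -16.73] [53.09 13.63  0.24]
8 526 y [-13.84  12.28] ztop -15.764505156887324
12 1449 y [-13.49  11.95] ztop -15.57692380348808
16 2236 y [-13.06  11.64] ztop -15.413658074010941
20 2092 y [-11.97  10.63] ztop -14.385652275992538
24 1902 y [-11.18   9.74] ztop -13.261937152600295
28 1814 y [-10.1    8.96] ztop -12.075711280580357
32 1821 y [-9.75  8.56] ztop -11.457397468267107
36 1881 y [-9.7   8.47] ztop -11.437203999662447
40 1933 y [-9.81  8.53] ztop -11.472278327688258
44 1427 y [-9.87  8.66] ztop -11.37750117410523
48 654 y [-10.01   9.04] ztop -11.140808333338121
52 14 y [-10.11   9.07] ztop -5.4759041376348785
pin 0 724 y [-4.18  3.42] ztop -3.887657501667687
17.25 [551.25 -14.42 128.54] force tool [0.19 0.27 0.98] 49.42311644554138
collar in mouth frame [-15.49   0.55  -0.14]
```

carry_out(
  motion="0.5 0 -0.1 0 0 0 1; 1 0 -0.1 0 0 0 1; 1.3 0 -0.1 0 0 0 1; 1.5 0 -0.1 0 0 0 1; 1.5 0 -0.1 0 0 0 1; 1.5 0 -0.1 0 0 0 1",
)

```text
time_s: 17.75
ee_pos: [550.9, -0.9, 121.8]
eef_rot: [3.139, 0.521, 1.593]
contact_force: [0.1, 0.4, 0.1]
finger_gap: 0.18
gripper_force: 49.4
```

carry_out(
  motion="0.1 0 0 0 0 0 1; 0.1 0 0 0 0 0 1; 0.2 0 0 0 0 0 1; 0.2 0 0 0 0 0 1; 0.2 0 0 0 0 0 1; 0.2 0 0 0 0 0 1",
)

```text
time_s: 18.25
ee_pos: [551.0, -0.5, 121.9]
eef_rot: [3.138, 0.523, 1.592]
contact_force: [-1.2, -5.5, 2.7]
finger_gap: 0.18
gripper_force: 49.3
```

```bash
python3 - <<'E'
from ins import *
o=robot.get_obs(); Rt=rot(o['eef_rot']); print(o['time_s'],o['ee_pos'],'force tool',Rt.inv().apply(o['contact_force']),o['gripper_force'])
print('collar in mouth frame',RI.inv().apply(o['ee_pos']+Rt.apply(COL)-M))
E
python3 rim.py | head -3
```

```text
18.25 [551.    -0.48 121.88] force tool [-6.14 -1.28  0.37] 49.3487423658371
collar in mouth frame [ 0.05  0.71 -1.2 ]
brass ahead 8476 [  4.01 -14.15 -14.8 ] [52.55 12.62  0.74]
0 1219 y [-12.72  11.17] ztop -13.659115755951605
4 1948 y [-12.34  10.79] ztop -13.490916595456037
```

carry_out(
  motion="0.15 0 0 0 0 0 1; 0.15 0 0 0 0 0 1; 0.15 0 0 0 0 0 1; 0.15 0 0 0 0 0 1; 0.15 0 0 0 0 0 1; 0.15 0 0 0 0 0 1; 0.15 0 0 0 0 0 1; 0.15 0 0 0 0 0 1; 0.15 0 0 0 0 0 1; 0.15 0 0 0 0 0 1; 0.15 0 0 0 0 0 1; 0.15 0 0 0 0 0 1; 0.15 0 0 0 0 0 1; 0.15 0 0 0 0 0 1",
)

```text
time_s: 19.47
ee_pos: [551.0, -0.5, 122.0]
eef_rot: [3.139, 0.526, 1.591]
contact_force: [-1.6, -9.9, 4.1]
finger_gap: 0.178
gripper_force: 49.3
```

```bash
python3 - <<'E'
from ins import *
o=robot.get_obs(); Rt=rot(o['eef_rot']); print(o['time_s'],o['ee_pos'],'force tool',Rt.inv().apply(o['contact_force']),o['gripper_force'])
print('collar in mouth frame',RI.inv().apply(o['ee_pos']+Rt.apply(COL)-M))
E
python3 rod.py
```

```text
19.4667 [551.02  -0.54 122.02] force tool [-10.62  -1.78   1.37] 49.32357609272003
collar in mouth frame [ 0.1   0.78 -1.12]
t 19.5167 [551.04  -0.55 122.06] [3.14 0.53 1.59] [-2.31 -9.93  3.54] 0.1802485114748635 49.323468804359436
rod_grip 0.96 [302.2 189.9]
rod_collar 0.87 [155.5 320.9]
rod_tip 0.79 [262.8 147.2]
red 6280 [ 11.92   1.11 -64.08] [-31.5   -7.22 -72.32] [ 49.03   9.04 -55.25] [-1.  0.  0.]
pin 7434 [ 87.33   0.8  -65.06] [ 66.01 -10.75 -70.37] [109.26  12.   -56.18] [-1.    0.01 -0.03]
collar 9547 [ 73.25   0.89 -66.5 ] [ 48.72 -14.31 -73.83] [100.    16.43 -54.52]
```

carry_out(
  motion="-1 0 0.1 0 0 0 1; -2 0 0.1 0 0 0 1; -3.5 0 0.1 0 0 0 1; -5 0 0.1 0 0 0 1; -6.5 0 0.1 0 0 0 1; -8 0 0.1 0 0 0 1; -9.5 0 0.1 0 0 0 1; -11.5 0 0.1 0 0 0 1; -13.5 0 0.1 0 0 0 1; -16 0 0.1 0 0 0 1; -18 0 0.1 0 0 0 1; -18 0 0.1 0 0 0 1; -18 0 0.1 0 0 0 1; -18 0 0.1 0 0 0 1",
)

```text
time_s: 20.83
ee_pos: [553.8, -154.2, 208.2]
eef_rot: [3.139, 0.519, 1.592]
contact_force: [0.1, 0.0, -0.7]
finger_gap: 0.177
gripper_force: 49.4
```

```bash
python3 rod.py
python3 - <<'E'
from ins import *
o=robot.get_obs(); print(o['joint_pos'])
# final: rod level, tip at plate centre (361.8,-86.2), z=114; yaw choices
for yd in (85,75):
    y=np.radians(yd); Rf=rot([np.pi,0,y]); T=np.array([361.8,-86.2,114.]); p=T-Rf.apply(COL+[100,0,0]); print(yd,p,np.hypot(*p[:2])); mv(p,Rf); mv(p+[0,0,60],Rf)
E
```

```text
t 20.8833 [ 553.74 -153.84  207.8 ] [3.14 0.52 1.59] [ 0.38  0.61 -1.62] 0.1816586801996457 49.35294449329376
rod_grip 0.84 [207.1 178.3]
rod_collar 0.84 [182.2 162.6]
red 6268 [ 11.52   1.23 -64.21] [-31.86  -7.76 -71.55] [ 48.3    9.4  -45.16] [-1. -0. -0.]
pin 2825 [ 88.35   1.73 -59.39] [ 66.02  -2.24 -63.06] [109.62   5.76 -54.99] [-1. -0. -0.]
collar 2235 [ 53.44   1.42 -67.05] [ 48.43 -13.77 -73.54] [ 56.49  16.46 -43.32]
[-0.13 -0.1   1.82 -0.52  1.36 -0.06]
85 [ 346.47 -241.96   57.  ] 422.5895826992934
move cm [  0.26 -20.97  17.2 ] rot [0.03 0.52 0.11] rows>= 7.0
move cm [ -2.72 -20.96  12.  ] rot [0.03 0.52 0.11] rows>= 6.0
75 [ 319.65 -236.93   57.  ] 397.8849963663354
move cm [  0.75 -23.64  16.92] rot [0.08 0.52 0.28] rows>= 7.0
move cm [ -2.23 -23.63  11.71] rot [0.08 0.52 0.28] rows>= 7.0
```

carry_out(
  motion="-0.4 -3.5 2 0.005 0.09 0.02 1; -0.8 -7 4 0.01 0.18 0.04 1; -1.3 -10.5 6 0.015 0.27 0.06 1; -1.8 -14 8 0.02 0.36 0.08 1; -2.2 -17.5 10 0.025 0.45 0.1 1; -2.7 -21 12 0.03 0.52 0.11 1; -2.7 -21 12 0.03 0.52 0.11 1; -2.7 -21 12 0.03 0.52 0.11 1; -1.2 -21 14.6 0.03 0.52 0.11 1; 0.3 -21 17.2 0.03 0.52 0.11 1; 0.3 -21 17.2 0.03 0.52 0.11 1; 0.3 -21 17.2 0.03 0.52 0.11 1; 0.3 -21 17.2 0.03 0.52 0.11 1; 0.3 -21 17.2 0.03 0.52 0.11 1; 0.3 -21 17.2 0.03 0.52 0.11 1",
)

```text
time_s: 22.28
ee_pos: [348.2, -243.0, 59.7]
eef_rot: [3.137, 0.002, 1.483]
contact_force: [-0.3, -0.2, -0.2]
finger_gap: 0.179
gripper_force: 49.4
```

Run:
```python
from ins import *
o=robot.get_obs(); Rt=rot(o['eef_rot']); print(o['time_s'],o['ee_pos'],np.degrees(o['eef_rot']),o['contact_force'],o['gripper_force'])
tip=o['ee_pos']+Rt.apply(COL+[100,0,0]); dirx=Rt.apply([1,0,0]); print('tip',tip,dirx)
ims=[]
for n in ('top','side'):
    c=Cam(n)
    for q,P in (('rod_tip',tip),('rod_collar',tip-100*dirx),('plate_centre',[361.8,-86.2,14]),('lever_knob',[495,325.3,192])):
        e=c.proj(P)[::-1]; print(n,q,'exp',e,[(round(r['conf'],2),np.array(r['point']).round(1)) for r in finder.pinpoint(n,q) if np.hypot(*(np.array(r['point'])-e))<15])
    u,v=c.proj(tip).astype(int); ims.append(cv2.resize(c.img[v-60:v+60,u-80:u+80],(400,300),interpolation=cv2.INTER_CUBIC)); print(n,'crop origin',u-80,v-60,'x2.5')
cw=Cam('wrist'); e=cw.proj([361.8,-86.2,14]); print('plate in wrist',e)
for r in finder.pinpoint('wrist','plate_centre')[:1]: print(r,cw.at_z(*r['point'],14))
ims=np.hstack(ims); cv2.imwrite('pics/fin.png',ims[:,:,::-1])
mv([361.8,-86.2,114]-rot([np.pi,0,np.radians(85)]).apply(COL+[100,0,0]),[np.pi,0,np.radians(85)])
```

```text
22.2833 [ 348.16 -243.     59.72] [179.72   0.13  84.95] [-0.3  -0.22 -0.21] 49.36987817287445
tip [363.37 -87.11 116.38] [ 0.09  1.   -0.  ]
top rod_tip exp [246.95 360.82] [(0.55, array([247.4, 362.3]))]
top rod_collar exp [250.77 395.7 ] [(0.71, array([251.4, 394.5]))]
top plate_centre exp [246.34 357.32] [(0.89, array([246.2, 354.5]))]
top lever_knob exp [196.1  212.07] [(0.67, array([193.7, 210.1]))]
top crop origin 280 186 x2.5
side rod_tip exp [188.58 376.14] [(0.65, array([187.4, 379.6])), (0.43, array([183.9, 386.3]))]
side rod_collar exp [170.03 382.58] [(0.57, array([168.8, 385.9])), (0.53, array([166.2, 387.5]))]
side plate_centre exp [205.8  373.66] []
side lever_knob exp [263.25 314.8 ] [(0.75, array([264.6, 311.9]))]
side crop origin 296 128 x2.5
plate in wrist [321.14 -28.93]
move cm [ 0.04 -0.01  0.05] rot [ 0. -0. -0.] rows>= 1.0
```

View pics/fin.png

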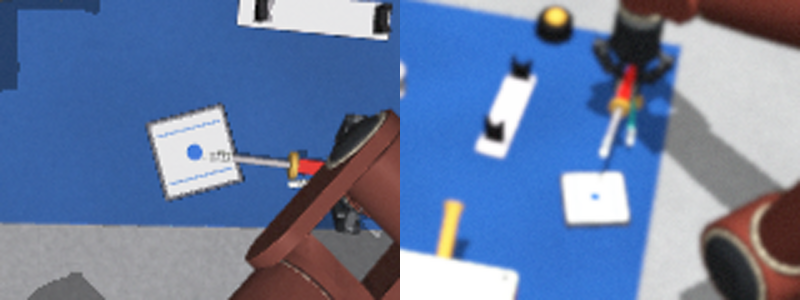

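Final view: the rod is level with its tip at (205,154), over the plate's blue dot (195,152) allowing for the camera's slant. The cradle is empty and the other things are in place. Handing in.

```bash
python3 -c "
from rig import workorder; print(workorder.job_done())"
```

```text
the job is handed in; nothing more can be done
None
```

I handed the job in at about 22 s of the 67 s: the lever is on the idle mark, the rod was seated in the tube for over a second (about 10 N on its collar) and drawn out, and it is now held level with its tip about 100 mm above the plate's middle; the first grasp closed above the rod and was redone.

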